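# Slot a board into the test stand and hold the spring arm on its stop

### The job

Take the tall framed circuit board out of the wooden rack, slide it down into the slot of the test stand until it stands fully home (lower it in, do not drop it), and let go of it. Then swing the stand's spring-loaded hold-down arm forward over the board, all the way to its stop, and finish while still holding it there: the arm springs back if released. Leave the two short boards and everything else on the bench where they are.

Things in the scene. Friction and masses are not known exactly. Their poses are not given: they have to be found in the camera images.
- board: The board to test: a flat upright slab 10 mm thick (its x), 120 mm long (its y), 100 mm tall (its z), about 200 g (varies); aluminium frame round a green circuit board, the top 36 mm is a plain aluminium bar to grip across its thickness. Origin: centre of its underside. It starts standing on edge in one of the rack's three slots; the same either way round.
- rack: Fixed wooden rack, 150 x 150 mm, with three parallel slots along its y, at x = -45, 0 and 45 mm in its frame, each 14 mm wide and 124 mm long; slot floors 8 mm and walls 36 mm above the bench. Origin: centre of its underside. Holds the tall and two short boards in any order. Rack and stand may change sides of the bench.
- short_board_a: Bystander: short framed board, 10 x 120 x 50 mm, standing in the rack 45 or 90 mm from its neighbours. Origin: centre of its underside.
- short_board_b: Bystander: the other short board, same as short_board_a.
- stand: Fixed test stand: steel base plate, x -85 to 85, y -155 to 135 mm, 12 mm thick; origin on the bench, z up. Yaw within 0.3 rad of the world's, as the rack's. White upright slot along its y, centred at y = 45; hanger post with the arm's pivot at y = -105. Stop pin (10 mm across, 135 tall) at x = 14.5, y = -55. Black meter block (45 x 50, 37 tall) at x = 55, y = 75.
- slot_floor (a point): Centre of the floor of the stand's slot, 12 mm above the bench; axes as the stand's. The slot is 12.5 mm wide (x), 124 mm long (y) and has walls 38 mm deep, above them a flared mouth that widens to about 29 mm at 48 mm above this point. The home board stands with its underside centre here, its y along the stand's y, and its top 100 mm above this point.
- swing (a joint): Hinge of the hold-down arm, rad, vertical axis through pivot. 0 = parked, where its spring holds it: the arm points 1.1 rad round from the stand's +y towards its -x. Grows, clockwise from above, to 1.1 at the stop, where the arm points along the stand's +y over the board. The spring pushes back all the way: about 2 N at the knob parked, 6 N at the stop.
- pivot (a point): On the axis of the hold-down arm's hinge, 116 mm above the bench; axes as the stand's.
- holdarm: The hold-down arm: aluminium bar 18 mm wide, 10 mm thick, 149 mm from pivot to end, its underside about 3.5 mm above the top of a home board. Origin on the hinge axis at the height of pivot; its own y runs along the bar to the knob.
- knob (a point): Centre of the upper part of the arm's knob: an upright round black knob 18 mm across, 130 mm from the hinge axis, standing 46 mm above the bar (from 128 to 174 mm above the bench); this point is 158 mm above the bench. It moves with the arm.
- lens: Bystander: dark lens barrel 38 mm across, 26 mm tall, standing on the stand's base plate beside the hanger post. Origin: centre of its underside.
- screwdriver: Bystander: screwdriver 170 mm long lying on the bench between rack and stand, origin under its middle.
- jar: Bystander: clear jar with blue cap, 60 mm across, 60 mm tall, behind the rack and stand; origin: centre of its underside.
- parts_tray: Bystander: grey open tray 90 x 140 x 30 mm behind rack and stand; origin: centre of its underside.
- mug: Bystander: white mug 76 mm across, 90 mm tall, behind rack and stand; origin: centre of its underside.
Mind the look-alikes: they are no part of the job. What is shaped like the board but orange is not meant.

How it is judged:
By the outcome, as a careful person would: the job done as asked, in the order asked, and still so for the second after the job is handed in, while the arm keeps its last pose, push and grip.
It also fails if it takes over 64 s, if anything falls off the work surface, if the arm or the gripper's body presses on something with over 40 N, if the wrist force passes 120 N, or if a joint passes its speed limit or range.

### The arm

A 7-joint arm with a two-finger parallel gripper is mounted at the origin on the work surface. World frame = base frame: x ahead of the robot, y to its left, z up, the work surface at z = 0. Lengths are in m, angles in degrees, forces in N, time in s.
With the tool pointing down it reaches from about 0.4 to 0.925 m from the base axis. Payload 5.6 kg.
Tool frame: the origin (TCP) lies midway between the tips of the shut fingers; the grasp point (between the pads) lies 19 mm behind it; z points along the fingers, y is the line along which they close (so a half turn about z gives the same grasp; the last joint's range is limited). The gripper opens to 85 mm and grips with 20 to 120 N. Pads are 22 mm wide; open, the fingers measure 114 mm over their backs; the gripper's body (76 mm by 85 mm) begins 54 mm behind the grasp point. The pads swing forward as they close: fully open they stand 13 mm farther back than shut.
Start: joints at [-2.464, 26.786, -0.665, 91.828, 0.344, 61.387, -3.226], TCP at [0.65, -0, 0.231] pointing down, gripper open.
Joint ranges: [-144.91, 144.91], [-17.63, 115.5], [-89.93, 88.59], [15.96, 139.68], [-74.01, 254.01], [8.47, 105.57], [-167.45, 167.45]. Speed limits (degrees/s): [147.25, 147.25, 180, 180, 180, 180, 180].

### API

Orientations are given as [roll, pitch, yaw] about the fixed x, y, z axes, in that order (R = Rz(yaw) Ry(pitch) Rx(roll)).
In Python, from plant import env gives the robot as it stands.
- The arm moves only by the shell command python3 -m inch 'ROWS' [FORCE]. ROWS is JSON, a list of rows, each an object of numbers: "wx", "wy", "wz": the turn, a rotation vector about the tool's x, y, z in degrees; "dx", "dy", "dz": the shift along the tool's x, y, z in mm; "gripper": the finger opening in mm, from 0 to 85.4. A call has exactly 8 rows; each row is the pose to reach, as a shift and turn from the pose commanded when the call began, along the tool's axes at that moment; what a row does not reach only later rows make up. A row lasts 1/12 s, in which the tool goes at most 41.7 mm and 7.16 degrees, less where a joint would pass 70% of its speed; a pose out of reach is approached as far as the arm can. A call with a gripper value outside its range is refused whole. The fingers move at their own pace and stop on an object; FORCE is the grip in N (left out, the last holds). Time passes only in rows, so rows that repeat a pose let the fingers close, or fill a call up. It gives the time, the measured TCP pose, the force, the opening and the grip force at its end, in the units of the state.
- env.sense(): the state, without advancing time (a new reading comes with each control period).
- env.camera(name): name is "scene" or "side" or "wrist"; returns the picture (400x640x3 uint8, red, green, blue); there is no depth.
- env.calibration(name): a dict with "mtx" (3x3 intrinsics, pixels), "k1" (the pictures are not rectified: a ray, as slopes to the right and down, at radius r is drawn at 1 + k1 r^2 times it, then the intrinsics apply), "extrinsics" (4x4, takes a point from camera to world coordinates). Camera axes: x right, y down, z forward; pixel columns grow to the right and rows downward; lengths in m; the calibration is good to about 2 mm. A picture is of the moment at which its call begins: read the wrist's pose just before it. calibration takes no time and is no camera call; for the wrist camera it gives the pose at the moment of the call.
- env.job_done(): hands the job in; it is judged then, once.
Trained networks look in the newest picture that a camera, given by its name, has taken for a name from the list of things; names that differ only in an ending like _2 or _b are one class to them, and where a whole thing is asked for, a point or a joint stands for the part that bears it (a point fixed in the world has none). Each returns a list of dicts, best first, with "conf" (0 to 1); they miss things now and then, are a little off and sometimes report something else, mostly with a low value. They report only what shows in the picture. A call takes as long as a camera call. They do not tell look-alikes from the thing itself.
- env.look_for(thing, camera): "extent" ([left, top, right, bottom] in pixels, round what is visible of it).
- env.spot_point(thing, camera): "at" ([column, row] in pixels: a listed point, or the origin of a listed thing).
The state is a dict: "t": time; "joint_positions": joint angles; "qd": joint speeds; "joint_torque": joint torques, N m; "position": TCP position; "orientation": TCP orientation; "force": force on the tool from outside, world axes, zero at the start; "wrist_torque": the same for the moment, N m; "finger_gap": finger opening in m; "grip_force": force on a finger pad.
Only numpy, scipy, OpenCV 4.12 (cv2) and the standard library are available. Lean on these libraries where they do the work, as an engineer would, in place of code of your own. Each camera call takes 0.05 s, during which the arm holds its last target. There are 200 camera calls.

## Working session

There is one attempt and no reset: what is moved stays moved. The work goes in short steps, Python scripts to look and compute and a shell command to move; the robot and the scene stay as the last step left them, time stands still between calls to the robot, and variables do not carry over. Pictures are saved under pics/ and viewed, at most 10 in all, crops included, and the job is handed in when it is done.

```bash
ls; mkdir -p pics
cat > h.py <<'E'
import numpy as np, cv2
from plant import env
def snap(c,f=None):
    im=env.camera(c)
    if f: cv2.imwrite('pics/'+f,cv2.cvtColor(im,cv2.COLOR_RGB2BGR))
    return im
def ray(c,uv,cal=None):
    cal=cal or env.calibration(c); M=np.array(cal['mtx']);E=np.array(cal['extrinsics'])
    s=cv2.undistortPoints(np.array([[uv]],float),M,np.array([cal['k1'],0,0,0.]))[0,0]
    d=E[:3,:3]@[s[0],s[1],1]; return E[:3,3],d
def atz(c,uv,z,cal=None):
    o,d=ray(c,uv,cal); return o+d*(z-o[2])/d[2]
def proj(c,P,cal=None):
    cal=cal or env.calibration(c); M=np.array(cal['mtx']);E=np.linalg.inv(np.array(cal['extrinsics']))
    p=np.atleast_2d(P)@E[:3,:3].T+E[:3,3]; s=p[:,:2]/p[:,2:]; r2=(s**2).sum(1,keepdims=True)
    s=s*(1+cal['k1']*r2); return s*[M[0,0],M[1,1]]+[M[0,2],M[1,2]]
E
python3 - <<'E'
from h import *
s=env.sense(); print(s['t'],s['position'],s['orientation'],s['finger_gap'])
for c in ['scene','side','wrist']:
    snap(c,c+'0.png'); cal=env.calibration(c); print(c,np.round(cal['mtx'],1).tolist(),cal['k1'],np.round(cal['extrinsics'],3).tolist())
for c in ['scene','side']:
    for t in ['board','rack','short_board_a','stand','holdarm','lens']:
        print(c,t,[(np.round(d['extent']),round(d['conf'],2)) for d in env.look_for(t,c)[:3]])
    for t in ['board','rack','stand','slot_floor','pivot','knob']:
        print(c,t,[(np.round(d['at'],1),round(d['conf'],2)) for d in env.spot_point(t,c)[:3]])
E
```

```text
pics
0.0 [ 6.49418711e-01 -9.31560498e-05  2.30300342e-01] [-1.79893643e+02  8.91978584e-03  8.99953681e+01] 0.0853944059978098
scene [[385.3, 0.0, 320.6], [0.0, 385.3, 195.8], [0.0, 0.0, 1.0]] 0.026958971821598492 [[-0.261, 0.837, -0.48, 1.06], [0.965, 0.223, -0.136, 0.096], [-0.007, -0.499, -0.867, 0.943], [0.0, 0.0, 0.0, 1.0]]
side [[412.5, 0.0, 313.6], [0.0, 412.5, 195.9], [0.0, 0.0, 1.0]] -0.03070210206917243 [[-0.979, -0.144, 0.146, 0.459], [-0.205, 0.683, -0.701, 0.607], [0.001, -0.716, -0.698, 0.792], [0.0, 0.0, 0.0, 1.0]]
wrist [[328.1, 0.0, 314.2], [0.0, 328.1, 200.5], [0.0, 0.0, 1.0]] -0.046867426498053276 [[1.0, 0.001, -0.001, 0.649], [0.0, -0.963, -0.27, 0.068], [-0.002, 0.27, -0.963, 0.373], [0.0, 0.0, 0.0, 1.0]]
scene board [(array([225., 178., 273., 203.]), 0.9), (array([168., 193., 197., 248.]), 0.79), (array([224., 229., 290., 282.]), 0.53)]
scene rack [(array([221., 168., 284., 214.]), 0.64)]
scene short_board_a [(array([230., 177., 274., 186.]), 0.76), (array([230., 159., 277., 174.]), 0.7)]
scene stand [(array([350., 143., 476., 267.]), 0.95), (array([376., 141.,
[... 419 characters left out ...]
side board [(array([325., 143., 327., 189.]), 0.64), (array([275., 120., 313., 157.]), 0.56)]
side rack [(array([312., 161., 364., 205.]), 0.77)]
side short_board_a [(array([354., 157., 359., 192.]), 0.61)]
side stand [(array([243., 252., 393., 399.]), 0.91)]
side holdarm [(array([322., 256., 391., 314.]), 0.63), (array([197., 257., 236., 312.]), 0.32)]
side lens [(array([294., 284., 312., 297.]), 0.6)]
side board [(array([327.1, 184.5]), 0.59)]
side rack [(array([336.9, 187.6]), 0.68), (array([232.7, 242.7]), 0.32)]
side stand [(array([312.8, 336.6]), 0.95)]
side slot_floor [(array([302.9, 354.8]), 0.63)]
side pivot [(array([329.4, 263.2]), 0.66), (array([353.8, 185.1]), 0.61)]
side knob []
```

Run:
```python
import cv2
a=cv2.imread('pics/scene0.png')[120:310,140:500]; cv2.imwrite('pics/sc.png',cv2.resize(a,None,fx=2.2,fy=2.2,interpolation=3))
a=cv2.imread('pics/side0.png')[90:400,180:460]; cv2.imwrite('pics/sd.png',cv2.resize(a,None,fx=1.9,fy=1.9,interpolation=3))
```

```text
(no output)
```

View pics/sc.png

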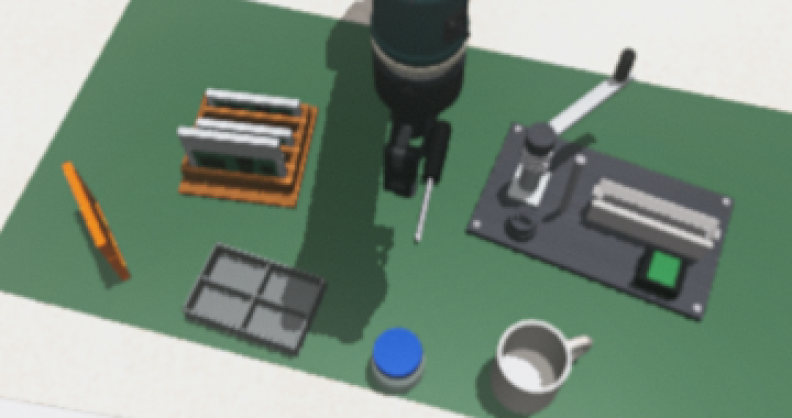

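View pics/sd.png

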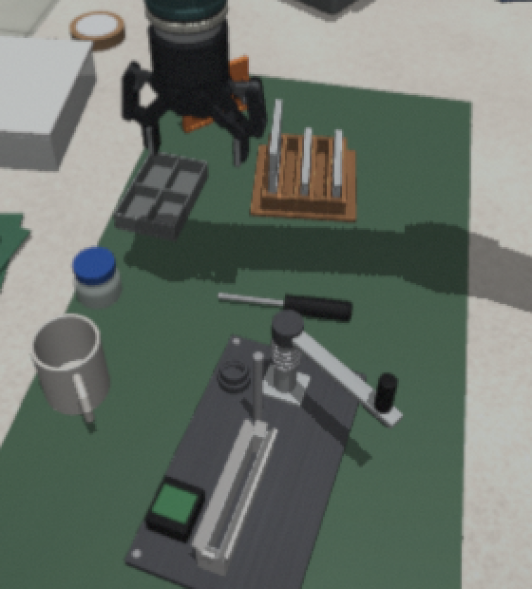

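The scene view shows the rack on the left, around (255,188). The tall board is in the slot farthest from the robot, with its top edge from about (222,179) to (270,187). The stand is on the right with its pivot at about (386,183), its arm pointing up and away, and the meter in front. The side view agrees. The orange look-alike is off at the far left.

Run:
```python
from h import *
f=lambda v:np.round(v,4)
print('rack',f(atz('scene',(254.3,187.6),0)),f(atz('side',(336.9,187.6),0)))
print('stand',f(atz('scene',(413.9,221.2),0)),f(atz('side',(312.8,336.6),0)))
print('floor',f(atz('scene',(433.2,223.2),.012)),f(atz('side',(302.9,354.8),.012)))
print('pivot',f(atz('scene',(386,182.8),.116)),f(atz('side',(329.4,263.2),.116)))
print('knob',f(atz('scene',(424.6,148),.158)))
C=lambda x,y:(140+x/2.2,120+y/2.2); D=lambda x,y:(180+x/1.9,90+y/1.9)
for p in [(468,230),(517,125),(733,195),(700,318)]: print('corner',f(atz('scene',C(*p),.012)))
print('tall top',f(atz('scene',C(180,128),.108)),f(atz('scene',C(285,146),.108)),'side',f(atz('side',D(279,101),.108)),f(atz('side',D(272,140),.108)))
```

```text
rack [ 0.5601 -0.2425  0.    ] [ 0.5681 -0.2345  0.    ]
stand [0.5489 0.2133 0.    ] [0.5424 0.2152 0.    ]
floor [0.548  0.2621 0.012 ] [0.5522 0.2622 0.012 ]
pivot [0.5226 0.1156 0.116 ] [0.5301 0.1117 0.116 ]
knob [0.4231 0.1898 0.158 ]
corner [0.6074 0.0559 0.012 ]
corner [0.4432 0.084  0.012 ]
corner [0.476 0.361 0.012]
corner [0.6474 0.3361 0.012 ]
tall top [ 0.6122 -0.2941  0.108 ] [ 0.6039 -0.1676  0.108 ] side [ 0.6097 -0.2897  0.108 ] [ 0.603  -0.2016  0.108 ]
```

```bash
python3 -m inch '[{"dx":35,"dy":-15,"dz":-10},{"dx":70,"dy":-30,"dz":-20},{"dx":105,"dy":-50,"dz":-40},{"dx":140,"dy":-70,"dz":-50},{"dx":175,"dy":-90,"dz":-60},{"dx":210,"dy":-100,"dz":-70},{"dx":220,"dy":-100,"dz":-70},{"dx":220,"dy":-100,"dz":-70}]'
python3 - <<'E'
from h import *
s=env.sense();print(s['t'],s['position'],s['orientation'])
snap('wrist','w1.png')
cal=env.calibration('wrist')
for t,z in [('stand',0),('slot_floor',.012),('pivot',.116),('knob',.158),('lens',.012),('holdarm',.116)]:
    for d in env.spot_point(t,'wrist')[:2]: print(t,round(d['conf'],2),np.round(d['at'],1),np.round(atz('wrist',d['at'],z,cal),4))
E
```

```text
1.35 [ 6.49984469e-01 -3.64962193e-05  2.31284590e-01] [-1.79999246e+02  3.00004448e-03  8.99969125e+01]
pivot 0.75 [148.1  42.9] [0.5271 0.1158 0.116 ]
lens 0.76 [254.8  60.7] [0.5879 0.1163 0.012 ]
holdarm 0.55 [147.4  45.6] [0.5264 0.1139 0.116 ]invalid input at $[0]: expected keys wx, wy, wz, dx, dy, dz, gripper
```

View pics/w1.png

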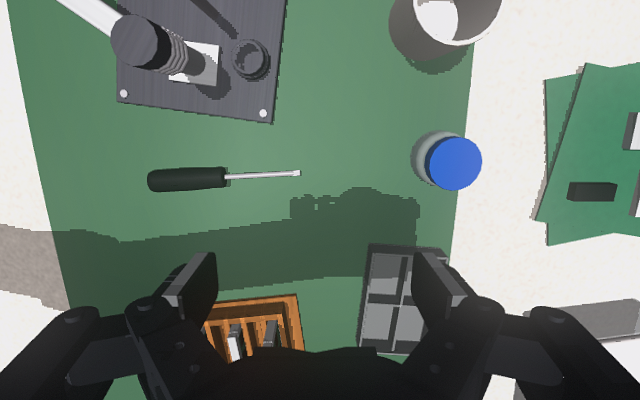

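The picture shows the arm still at the start, because the call was refused: every key is required. In the wrist view, image up is world +y and the fingers sit at the bottom.

```bash
python3 -m inch '[{"dx":35,"dy":-20,"dz":-15,"wx":0,"wy":0,"wz":0,"gripper":85},{"dx":70,"dy":-40,"dz":-30,"wx":0,"wy":0,"wz":0,"gripper":85},{"dx":100,"dy":-60,"dz":-45,"wx":0,"wy":0,"wz":0,"gripper":85},{"dx":130,"dy":-80,"dz":-60,"wx":0,"wy":0,"wz":0,"gripper":85},{"dx":160,"dy":-95,"dz":-70,"wx":0,"wy":0,"wz":0,"gripper":85},{"dx":170,"dy":-100,"dz":-70,"wx":0,"wy":0,"wz":0,"gripper":85},{"dx":170,"dy":-100,"dz":-70,"wx":0,"wy":0,"wz":0,"gripper":85},{"dx":170,"dy":-100,"dz":-70,"wx":0,"wy":0,"wz":0,"gripper":85}]'
python3 - <<'E'
from h import *
s=env.sense();print(s['t'],s['position'],s['orientation'])
snap('wrist','w2.png')
cal=env.calibration('wrist'); np.save('cal_w2.npy',cal,allow_pickle=True)
for t,z in [('stand',0),('slot_floor',.012),('pivot',.116),('knob',.158),('lens',.012),('holdarm',.116)]:
    for d in env.spot_point(t,'wrist')[:2]: print(t,round(d['conf'],2),np.round(d['at'],1),np.round(atz('wrist',d['at'],z,cal),4))
E
```

```text
t: 2.37
position: [0.5501, 0.1696, 0.3012]
orientation: [180.0, 0.0, 90.0]
force: [-0.0, 0.3, -0.2]
finger_gap: 0.0851
grip_force: 0.0
2.3667 [0.55010266 0.16961636 0.30116375] [1.79983705e+02 4.60154610e-02 9.00414439e+01]
stand 0.79 [307.3 125.9] [0.5406 0.2139 0.    ]
slot_floor 0.84 [312.6  86.4] [0.5478 0.263  0.012 ]
slot_floor 0.56 [340.4 200.4] [0.5854 0.1149 0.012 ]
pivot 0.62 [291.9 227.1] [0.526  0.1147 0.116 ]
knob 0.7 [170.1 167.5] [0.4219 0.1865 0.158 ]
lens 0.56 [341.1 201.6] [0.5864 0.1131 0.012 ]
holdarm 0.75 [293.1 229. ] [0.5272 0.1126 0.116 ]
```

View pics/w2.png

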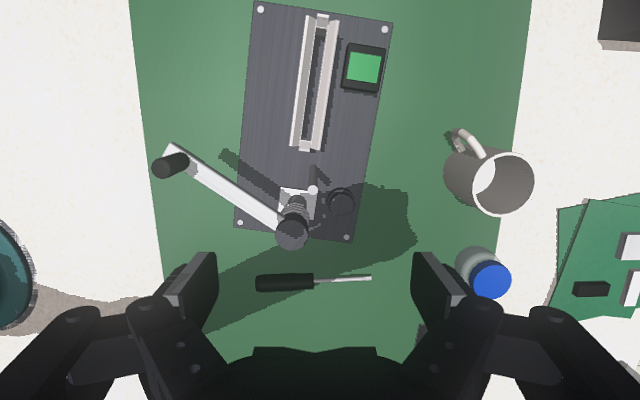

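The wrist view shows the whole stand. The plate corners are at about (255,0), (393,24), (233,227) and (352,242). The slot runs from about (320,15) to (306,150), the pivot is at (292,228) and the knob at (170,165). Next I'll fit the plate and slot edges.

Run:
```python
from h import *
from scipy.optimize import least_squares
im=cv2.cvtColor(cv2.imread('pics/w2.png'),cv2.COLOR_BGR2RGB).astype(int)
cal=np.load('cal_w2.npy',allow_pickle=True).item()
gr=im[...,1]-im[...,0]
L=[];R=[]
for r in range(20,220,6):
    c=285-(r>160)*20
    x=c
    while gr[r,x]<15:x-=1
    L.append((x+.5,r))
for r in range(40,225,6):
    x=385-int((r-40)*.17)-10
    while gr[r,x]<15:x+=1
    R.append((x-.5,r))
B=[]
for c in range(245,270,4):
    y=215
    while gr[y,c]<15:y+=1
    B.append((c,y-.5))
for n,S in (('L',L),('R',R),('B',B)):
    W=np.array([atz('wrist',p,.012,cal)[:2] for p in S])
    for _ in range(4):
        vx,vy,x0,y0=cv2.fitLine(W.astype(np.float32),cv2.DIST_HUBER,0,1e-4,1e-4).ravel()
        d=(W-[x0,y0])@[-vy,vx]; W=W[abs(d)<max(.0015,np.median(abs(d))*2.5)]
    a=np.degrees(np.arctan2(-vx,vy) if n!='B' else np.arctan2(vy,vx))
    print(n,len(W),'yaw',round((a+90)%180-90,2),'pt',x0,y0)
# slot profile
for r in (30,50,70,90,110,130,145):
    print(r,[(c,int(im[r,c].mean())) for c in range(284,346,2)])
```

```text
L 31 yaw -8.48 pt 0.45658106 0.21865039
R 26 yaw -8.29 pt 0.62645954 0.21497272
B 7 yaw -8.69 pt 0.46920252 0.071705684
30 [(284, 106), (286, 110), (288, 107), (290, 106), (292, 105), (294, 110), (296, 111), (298, 109), (300, 107), (302, 103), (304, 220), (306, 231), (308, 160), (310, 162), (312, 162), (314, 179), (316, 79), (318, 86), (320, 86), (322, 86), (324, 84), (326, 149), (328, 201), (330, 198), (332, 198), (334, 203), (336, 217), (338, 145), (340, 108), (342, 109), (344, 106)]
50 [(284, 111), (286, 110), (288, 108), (290, 107), (292, 110), (294, 112), (296, 110), (298, 108), (300, 111), (302, 239), (304, 203), (306, 162), (308, 162), (310, 161), (312, 189), (314, 69), (316, 74), (318, 87), (320, 109), (322, 105), (324, 204), (326, 199), (328, 199), (330, 199), (332, 213), (334, 198), (336, 69), (338, 73), (340, 89), (342, 109), (344, 109)]
70 [(284, 110), (286, 108), (288, 109), (290, 112), (292, 115), (294, 108), (296, 109), (298, 139), (300, 236), (302, 157), (304, 162), (306, 161), (308, 175), (310, 107), (312, 74), (314, 72), (316, 111), (318, 109), (320, 134), (322, 211
[... 917 characters left out ...]
 134), (292, 237), (294, 174), (296, 162), (298, 162), (300, 183), (302, 76), (304, 74), (306, 72), (308, 110), (310, 106), (312, 162), (314, 198), (316, 199), (318, 197), (320, 214), (322, 197), (324, 71), (326, 72), (328, 109), (330, 109), (332, 109), (334, 105), (336, 106), (338, 107), (340, 108), (342, 103), (344, 105)]
145 [(284, 111), (286, 109), (288, 126), (290, 245), (292, 179), (294, 165), (296, 164), (298, 181), (300, 198), (302, 197), (304, 197), (306, 198), (308, 197), (310, 196), (312, 199), (314, 198), (316, 198), (318, 214), (320, 196), (322, 73), (324, 84), (326, 107), (328, 108), (330, 108), (332, 105), (334, 106), (336, 106), (338, 106), (340, 104), (342, 105), (344, 103)]
```

Run:
```python
from h import *
cal=np.load('cal_w2.npy',allow_pickle=True).item()
rows=[30,50,70,90,110,130]
oL=[303,301,298,295.3,293.2,290];oR=[338,335.5,331.8,329.3,325.9,323.2]
iL=[315.2,313.2,310,307.2,305.2,301.4];iR=[325.6,322.8,320.4,317.3,315,312]
def line(P):
    P=np.array(P); b,a=np.polyfit(P[:,1],P[:,0],1); return np.degrees(np.arctan(-b)),a+b*.262
W=lambda S,z:[atz('wrist',(c,r),z,cal) for c,r in zip(S,rows)]
for n,S,z in (('oL',oL,.06),('oR',oR,.06),('iL',iL,.05),('iR',iR,.05)): print(n,np.round(line(W(S,z)),4))
# plate lines -> x at y=.262
y=np.radians(-8.4)
for x0,y0 in ((.45658,.21865),(.62646,.21497)): print(x0-np.tan(y)*(.262-y0))
ux=np.array([np.cos(y),np.sin(y)]);uy=np.array([-np.sin(y),np.cos(y)])
# back plate edge distance along uy, near (-155)
print('B along uy',np.array([.46920,.07171])@uy)
# slot end (y = 45-62=-17): 
for p in ((304,148),(306,141)): print('slot near end',atz('wrist',p,.05,cal)[:2]@uy)
print('floor uy',np.array([.5478,.263])@uy,'pivot',np.array([.526,.1147])@uy,np.array([.526,.1147])@ux,'ux mid',(np.array([.45658,.21865])@ux+np.array([.62646,.21497])@ux)/2)
print(np.array([.5478,.263])@ux)
```

```text
oL [-8.5693  0.5298]
oR [-8.3855  0.5673]
iL [-8.4851  0.5427]
iR [-7.9541  0.5543]
0.46298137106555215
0.6334047861871492
B along uy 0.13948287599825943
slot near end 0.26704561820136
slot near end 0.27559096236257774
floor uy 0.34020290661575503 pivot 0.19030920961468328 0.5036015237624233 ux mid 0.5040384923235011
0.5035035474852106
```

```bash
python3 -m inch '[{"dx":-35,"dy":5,"dz":0,"wx":0,"wy":0,"wz":0,"gripper":85},{"dx":-75,"dy":10,"dz":0,"wx":0,"wy":0,"wz":0,"gripper":85},{"dx":-115,"dy":15,"dz":0,"wx":0,"wy":0,"wz":0,"gripper":85},{"dx":-155,"dy":20,"dz":0,"wx":0,"wy":0,"wz":0,"gripper":85},{"dx":-195,"dy":25,"dz":0,"wx":0,"wy":0,"wz":0,"gripper":85},{"dx":-235,"dy":30,"dz":0,"wx":0,"wy":0,"wz":0,"gripper":85},{"dx":-275,"dy":35,"dz":0,"wx":0,"wy":0,"wz":0,"gripper":85},{"dx":-315,"dy":40,"dz":0,"wx":0,"wy":0,"wz":0,"gripper":85}]'
python3 -m inch '[{"dx":-35,"dy":5,"dz":0,"wx":0,"wy":0,"wz":0,"gripper":85},{"dx":-70,"dy":10,"dz":0,"wx":0,"wy":0,"wz":0,"gripper":85},{"dx":-100,"dy":10,"dz":0,"wx":0,"wy":0,"wz":0,"gripper":85},{"dx":-125,"dy":10,"dz":0,"wx":0,"wy":0,"wz":0,"gripper":85},{"dx":-135,"dy":10,"dz":0,"wx":0,"wy":0,"wz":0,"gripper":85},{"dx":-135,"dy":10,"dz":0,"wx":0,"wy":0,"wz":0,"gripper":85},{"dx":-135,"dy":10,"dz":0,"wx":0,"wy":0,"wz":0,"gripper":85},{"dx":-135,"dy":10,"dz":0,"wx":0,"wy":0,"wz":0,"gripper":85}]'
python3 - <<'E'
from h import *
s=env.sense();print(s['t'],s['position'],s['orientation'])
im=snap('wrist','w3.png')
cal=env.calibration('wrist'); np.save('cal_w3.npy',cal,allow_pickle=True)
for t,z in [('board',.008),('rack',0),('short_board_a',.008)]:
    for d in env.spot_point(t,'wrist')[:3]: print(t,round(d['conf'],2),np.round(d['at'],1),np.round(atz('wrist',d['at'],z,cal),4))
a=cv2.imread('pics/w3.png')[100:300,200:480]; cv2.imwrite('pics/w3c.png',cv2.resize(a,None,fx=2.8,fy=2.8,interpolation=0))
E
```

```text
t: 3.38
position: [0.5898, -0.1476, 0.3013]
orientation: [180.0, 0.0, 90.0]
force: [0.7, -0.0, -0.2]
finger_gap: 0.0849
grip_force: 0.0
t: 4.05
position: [0.6006, -0.2775, 0.3012]
orientation: [180.0, -0.1, 90.2]
force: [-0.9, 0.6, 0.4]
finger_gap: 0.0849
grip_force: 0.0
4.05 [ 0.60059131 -0.2774781   0.30120915] [ 1.79989802e+02 -9.20658468e-02  9.01542979e+01]
board 0.94 [403.4 220.3] [ 0.726  -0.3598  0.008 ]
board 0.9 [318.2 132.2] [ 0.6051 -0.2386  0.008 ]
rack 0.62 [285.8 134.9] [ 0.562  -0.2428  0.    ]
short_board_a 0.76 [251.8 137.3] [ 0.5179 -0.2454  0.008 ]
short_board_a 0.64 [285.5 135.5] [ 0.5623 -0.243   0.008 ]
```

View pics/w3c.png

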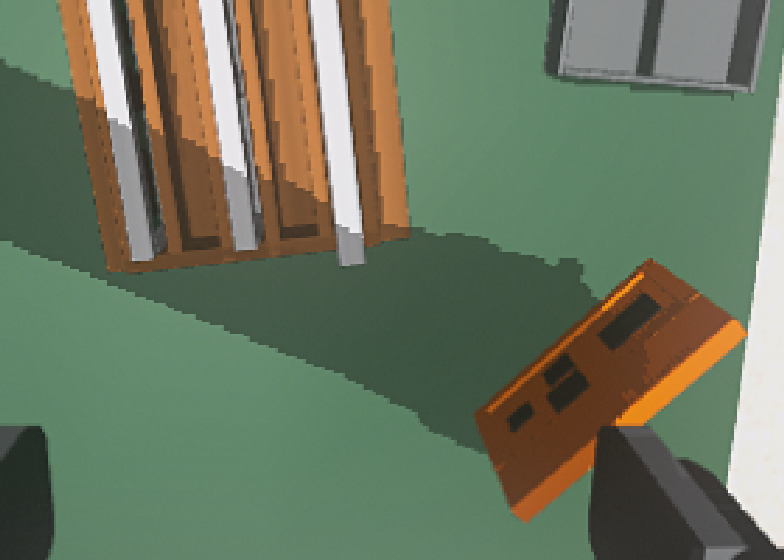

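The tall board is the right-hand aluminium strip, with its near end at about pixel (326,194). The two short boards are to its left, and the orange look-alike is at lower right. Next I'll measure the strip's edges.

Run:
```python
from h import *
im=cv2.cvtColor(cv2.imread('pics/w3.png'),cv2.COLOR_BGR2RGB).astype(int)
cal=np.load('cal_w3.npy',allow_pickle=True).item()
hsv=cv2.cvtColor(im.astype(np.uint8),cv2.COLOR_RGB2HSV)
m=((hsv[...,1]<45)&(hsv[...,2]>110)).astype(np.uint8)
n,lab,st,_=cv2.connectedComponentsWithStats(m)
l=lab[150,321]; print(l,st[l])
P=[];Wd=[]
for r in range(st[l][1]+2,st[l][1]+st[l][3]-3,4):
    c=np.where(lab[r]==l)[0]; 
    a,b=[atz('wrist',(q,r),.108,cal)[:2] for q in (c.min()-.5,c.max()+.5)]
    P.append((a+b)/2);Wd.append(b[0]-a[0])
P=np.array(P);b,a=np.polyfit(P[:,1],P[:,0],1)
print('yaw',np.degrees(np.arctan(-b)),'x at -.235',a-b*.235,'res',np.std(P[:,0]-a-b*P[:,1]),np.round(Wd,4))
for r in (st[l][1],st[l][1]+st[l][3]): 
    c=np.where(lab[min(r,st[l][1]+st[l][3]-2)]==l)[0].mean(); print('end',np.round(atz('wrist',(c,r-.5),.108,cal),4))
```

```text
6 [ 308   76   22  119 1223]
yaw 6.894541144350504 x at -.235 0.6044537353348715 res 0.0001983637979421286 [0.0097 0.0107 0.0107 0.0107 0.0108 0.0098 0.0108 0.0099 0.0109 0.0109
 0.011  0.01   0.01   0.0111 0.0101 0.0111 0.0101 0.0112 0.0102 0.0102
 0.0103 0.0103 0.0103 0.0104 0.0104 0.0104 0.0094 0.0105 0.0095]
end [ 0.598  -0.1779  0.108 ]
end [ 0.6115 -0.2968  0.108 ]
```

```bash
python3 -m inch '[{"dx":15,"dy":2,"dz":10,"wx":0,"wy":0,"wz":-3,"gripper":50},{"dx":30,"dy":4,"dz":30,"wx":0,"wy":0,"wz":-6,"gripper":50},{"dx":42.6,"dy":4.7,"dz":50,"wx":0,"wy":0,"wz":-6.7,"gripper":50},{"dx":42.6,"dy":4.7,"dz":75,"wx":0,"wy":0,"wz":-6.7,"gripper":50},{"dx":42.6,"dy":4.7,"dz":100,"wx":0,"wy":0,"wz":-6.7,"gripper":50},{"dx":42.6,"dy":4.7,"dz":120,"wx":0,"wy":0,"wz":-6.7,"gripper":50},{"dx":42.6,"dy":4.7,"dz":130,"wx":0,"wy":0,"wz":-6.7,"gripper":50},{"dx":42.6,"dy":4.7,"dz":130,"wx":0,"wy":0,"wz":-6.7,"gripper":50}]'
python3 - <<'E'
from h import *
s=env.sense();print(s['t'],s['position'],s['orientation'])
im=snap('wrist','w4.png')
p=s['position'];cal=env.calibration('wrist');th=np.radians(6.7)
print(proj('wrist',[[.6047,-.2374,.108],[.6047-np.sin(-th)*-.06*-1,-.2374,.108]],cal))
hsv=cv2.cvtColor(im,cv2.COLOR_RGB2HSV)
m=((hsv[...,1]<45)&(hsv[...,2]>110)).astype(np.uint8)
n,lab,st,_=cv2.connectedComponentsWithStats(m)
c=proj('wrist',[.6047,-.2374,.108],cal)[0];l=lab[int(c[1]),int(c[0])];print(l,st[l])
for r in range(st[l][1]+5,st[l][1]+st[l][3]-3,25):
    q=np.where(lab[r]==l)[0]; print(r,q.min(),q.max(),np.round(atz('wrist',((q.min()+q.max())/2,r),.108,cal),4))
for r in (st[l][1],st[l][1]+st[l][3]-1):
    print('end',np.round(atz('wrist',(np.where(lab[r]==l)[0].mean(),r),.108,cal),4))
E
```

```text
t: 4.92
position: [0.6034, -0.2362, 0.1689]
orientation: [-179.8, -0.1, 96.8]
force: [-0.4, -0.8, -0.2]
finger_gap: 0.05
grip_force: 0.0
4.9167 [ 0.60341223 -0.23622013  0.16886307] [-1.79766048e+02 -1.16661180e-01  9.67510848e+01]
[[315.76169449 216.52913011]
 [326.29123478 217.71784277]]
14 [ 310  125   16  174 2628]
130 310 325 [ 0.5991 -0.1817  0.108 ]
155 310 325 [ 0.601 -0.197  0.108]
180 310 325 [ 0.6029 -0.2129  0.108 ]
205 310 325 [ 0.6049 -0.2294  0.108 ]
230 311 325 [ 0.6073 -0.2466  0.108 ]
255 311 324 [ 0.6092 -0.2647  0.108 ]
280 311 324 [ 0.6115 -0.2837  0.108 ]
end [ 0.5991 -0.1787  0.108 ]
end [ 0.6132 -0.298   0.108 ]
```

```bash
python3 -m inch '[{"dx":0,"dy":0.8,"dz":20,"wx":0,"wy":0,"wz":0,"gripper":50},{"dx":0,"dy":0.8,"dz":45,"wx":0,"wy":0,"wz":0,"gripper":50},{"dx":0,"dy":0.8,"dz":70,"wx":0,"wy":0,"wz":0,"gripper":50},{"dx":0,"dy":0.8,"dz":90,"wx":0,"wy":0,"wz":0,"gripper":50},{"dx":0,"dy":0.8,"dz":100,"wx":0,"wy":0,"wz":0,"gripper":40},{"dx":0,"dy":0.8,"dz":100,"wx":0,"wy":0,"wz":0,"gripper":25},{"dx":0,"dy":0.8,"dz":100,"wx":0,"wy":0,"wz":0,"gripper":12},{"dx":0,"dy":0.8,"dz":100,"wx":0,"wy":0,"wz":0,"gripper":4}]' 60
python3 -m inch '[{"dx":0,"dy":0,"dz":0,"wx":0,"wy":0,"wz":0,"gripper":4},{"dx":0,"dy":0,"dz":0,"wx":0,"wy":0,"wz":0,"gripper":4},{"dx":0,"dy":0,"dz":0,"wx":0,"wy":0,"wz":0,"gripper":4},{"dx":0,"dy":0,"dz":0,"wx":0,"wy":0,"wz":0,"gripper":4},{"dx":0,"dy":0,"dz":-5,"wx":0,"wy":0,"wz":0,"gripper":4},{"dx":0,"dy":0,"dz":-10,"wx":0,"wy":0,"wz":0,"gripper":4},{"dx":0,"dy":0,"dz":-15,"wx":0,"wy":0,"wz":0,"gripper":4},{"dx":0,"dy":0,"dz":-20,"wx":0,"wy":0,"wz":0,"gripper":4}]'
```

```text
t: 5.63
position: [0.6069, -0.2378, 0.0733]
orientation: [179.8, 0.1, 96.7]
force: [0.5, -0.2, -0.7]
finger_gap: 0.0094
grip_force: 60.7
t: 6.3
position: [0.6053, -0.2373, 0.0916]
orientation: [-180.0, -0.0, 96.7]
force: [-0.1, 1.1, -1.2]
finger_gap: 0.0096
grip_force: 60.7
```

```bash
python3 -m inch '[{"dx":0,"dy":0,"dz":-20,"wx":0,"wy":0,"wz":0,"gripper":4},{"dx":0,"dy":0,"dz":-50,"wx":0,"wy":0,"wz":0,"gripper":4},{"dx":0,"dy":0,"dz":-85,"wx":0,"wy":0,"wz":0,"gripper":4},{"dx":15,"dy":0,"dz":-115,"wx":0,"wy":0,"wz":0,"gripper":4},{"dx":40,"dy":0,"dz":-140,"wx":0,"wy":0,"wz":1,"gripper":4},{"dx":75,"dy":0,"dz":-155,"wx":0,"wy":0,"wz":2,"gripper":4},{"dx":113,"dy":0,"dz":-160,"wx":0,"wy":0,"wz":4,"gripper":4},{"dx":153,"dy":0,"dz":-160,"wx":0,"wy":0,"wz":6,"gripper":4}]'
```

```text
t: 6.97
position: [0.5882, -0.0849, 0.2539]
orientation: [179.8, 0.0, 90.5]
force: [0.8, 0.4, -2.7]
finger_gap: 0.009
grip_force: 60.8
```

```bash
python3 -m inch '[{"dx":40,"dy":-3,"dz":0,"wx":0,"wy":0,"wz":1,"gripper":4},{"dx":80,"dy":-7,"dz":0,"wx":0,"wy":0,"wz":2,"gripper":4},{"dx":120,"dy":-11,"dz":0,"wx":0,"wy":0,"wz":3,"gripper":4},{"dx":160,"dy":-15,"dz":0,"wx":0,"wy":0,"wz":4,"gripper":4},{"dx":200,"dy":-20,"dz":0,"wx":0,"wy":0,"wz":5,"gripper":4},{"dx":240,"dy":-24,"dz":0,"wx":0,"wy":0,"wz":6,"gripper":4},{"dx":278,"dy":-28,"dz":0,"wx":0,"wy":0,"wz":7,"gripper":4},{"dx":310,"dy":-31,"dz":0,"wx":0,"wy":0,"wz":8,"gripper":4}]'
python3 -m inch '[{"dx":20,"dy":-2,"dz":10,"wx":0,"wy":0,"wz":0.6,"gripper":4},{"dx":33,"dy":-4,"dz":20,"wx":0,"wy":0,"wz":1.1,"gripper":4},{"dx":38,"dy":-3.4,"dz":30,"wx":0,"wy":0,"wz":1.1,"gripper":4},{"dx":38.5,"dy":-3.4,"dz":40,"wx":0,"wy":0,"wz":1.1,"gripper":4},{"dx":38.5,"dy":-3.4,"dz":50,"wx":0,"wy":0,"wz":1.1,"gripper":4},{"dx":38.5,"dy":-3.4,"dz":55,"wx":0,"wy":0,"wz":1.1,"gripper":4},{"dx":38.5,"dy":-3.4,"dz":55,"wx":0,"wy":0,"wz":1.1,"gripper":4},{"dx":38.5,"dy":-3.4,"dz":55,"wx":0,"wy":0,"wz":1.1,"gripper":4}]'
python3 - <<'E'
from h import *
s=env.sense();print(s['t'],s['position'],s['orientation'])
im=snap('wrist','w5.png'); np.save('cal_w5.npy',env.calibration('wrist'),allow_pickle=True)
snap('side','s5.png')
a=cv2.imread('pics/w5.png')[0:330,170:470]; b=cv2.imread('pics/s5.png')[180:400,200:400]
a=cv2.resize(a,(500,550)); b=cv2.resize(b,(300,330),interpolation=2)
c=np.zeros((550,800,3),np.uint8);c[:,:500]=a;c[:330,500:]=b;cv2.imwrite('pics/c5.png',c)
E
```

```text
t: 7.63
position: [0.5516, 0.2275, 0.2517]
orientation: [-180.0, -0.1, 82.8]
force: [1.2, 1.2, -1.4]
finger_gap: 0.0089
grip_force: 60.8
t: 8.3
position: [0.5547, 0.2615, 0.1961]
orientation: [-180.0, 0.0, 81.5]
force: [-0.2, 0.1, -1.5]
finger_gap: 0.0092
grip_force: 60.8
8.3 [0.55473128 0.26152869 0.19613048] [-1.79988252e+02  3.69830085e-02  8.14918538e+01]
```

View pics/c5.png

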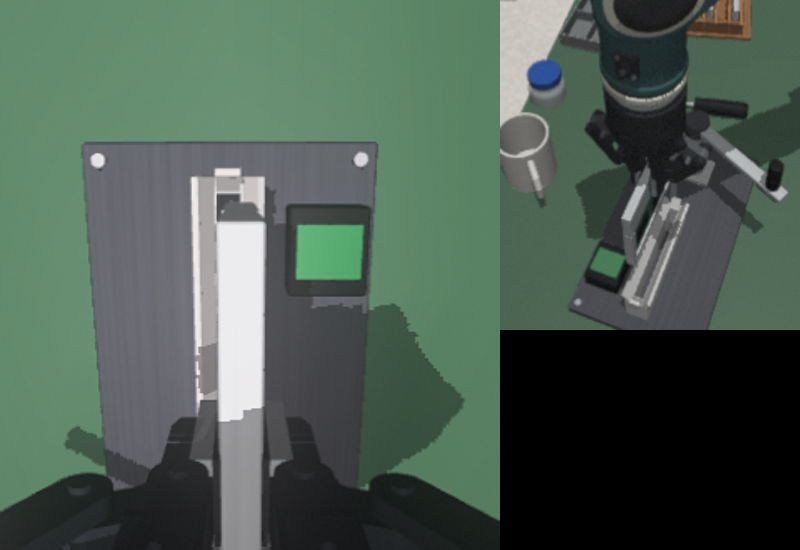

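The wrist view shows the board held upright, with its far end at about crop (242,222). The slot lip runs from crop x 192 to 265, so the board sits about 6 mm too far to +x. The side view confirms it hovers to the right of the slot. I'll work out the correction.

Run:
```python
from h import *
cal=np.load('cal_w5.npy',allow_pickle=True).item()
im=cv2.imread('pics/w5.png').astype(int).mean(2)
y=np.radians(-8.4);ux=np.array([np.cos(y),np.sin(y)]);uy=np.array([-np.sin(y),np.cos(y)])
st=lambda p,z:np.round([atz('wrist',p,z,cal)[:2]@ux-.5042,atz('wrist',p,z,cal)[:2]@uy-.340],4)
print('col profile',[(r,int(im[r,307])) for r in range(96,136)])
print('row108',[(c,int(im[108,c])) for c in range(280,336)])
print('row180',[(c,int(im[180,c])) for c in range(296,334)])
for z in (.05,.06): print(z,'end 102',st((307,101),z),'114.5',st((307,114.5),z))
print('lips',st((285.5,108),.06),st((328.5,108),.06))
s=np.array([.55473,.26153]);print('tcp',s@ux-.5042,s@uy-.340)
for r in (131,132,133): print('board far',st((315,r),.232))
```

```text
col profile [(96, 108), (97, 108), (98, 108), (99, 105), (100, 122), (101, 212), (102, 236), (103, 233), (104, 235), (105, 198), (106, 154), (107, 161), (108, 164), (109, 165), (110, 165), (111, 164), (112, 165), (113, 163), (114, 180), (115, 207), (116, 123), (117, 73), (118, 77), (119, 77), (120, 88), (121, 91), (122, 100), (123, 99), (124, 100), (125, 99), (126, 99), (127, 98), (128, 99), (129, 100), (130, 101), (131, 98), (132, 125), (133, 201), (134, 224), (135, 236)]
row108 [(280, 109), (281, 108), (282, 107), (283, 110), (284, 160), (285, 240), (286, 234), (287, 232), (288, 208), (289, 160), (290, 164), (291, 164), (292, 164), (293, 165), (294, 165), (295, 165), (296, 164), (297, 164), (298, 174), (299, 196), (300, 163), (301, 164), (302, 165), (303, 164), (304, 165), (305, 164), (306, 165), (307, 164), (308, 166), (309, 166), (310, 166), (311, 165), (312, 164), (313, 166), (314, 166), (315, 140), (316, 148), (317, 201), (318, 199), (319, 198), (320, 198), (321, 198), (322, 198), (323, 197), (324, 205), (325, 218), (326, 218), (327, 221), (328, 194), (329, 103), (330, 108), (331, 110), (332, 112), (333, 109), (334, 109), (335, 107)]
row180 [(296, 168), (297, 167), (298, 168), (299, 162), (300, 166), (301, 224), (302, 237), (303, 237), (304, 236), (305, 236), (306, 236), (307, 236), (308, 236), (309, 236), (310, 236), (311, 236), (312, 236), (313, 236), (314, 236), (315, 236), (316, 236), (317, 236), (318, 236), (319, 236), (320, 236), (321, 236), (322, 236), (323, 236), (324, 236), (325, 237), (326, 234), (327, 218), (328, 173), (329, 85), (330, 82), (331, 83), (332, 82), (333, 84)]
0.05 end 102 [-0.      0.0744] 114.5 [-0.0001  0.0633]
0.06 end 102 [0.0002 0.0742] 114.5 [0.0001 0.0634]
lips [-0.0175  0.0687] [0.0178 0.0686]
tcp 0.006373946804630992 -0.00023896832576308924
board far [0.0063 0.061 ]
board far [0.0063 0.0607]
board far [0.0063 0.0604]
```

```bash
python3 -m inch '[{"dx":0,"dy":-3,"dz":0,"wx":0,"wy":0,"wz":0,"gripper":4},{"dx":0,"dy":-6.3,"dz":10,"wx":0,"wy":0,"wz":0,"gripper":4},{"dx":0,"dy":-6.3,"dz":25,"wx":0,"wy":0,"wz":0,"gripper":4},{"dx":0,"dy":-6.3,"dz":40,"wx":0,"wy":0,"wz":0,"gripper":4},{"dx":0,"dy":-6.3,"dz":50,"wx":0,"wy":0,"wz":0,"gripper":4},{"dx":0,"dy":-6.3,"dz":60,"wx":0,"wy":0,"wz":0,"gripper":4},{"dx":0,"dy":-6.3,"dz":65,"wx":0,"wy":0,"wz":0,"gripper":4},{"dx":0,"dy":-6.3,"dz":65,"wx":0,"wy":0,"wz":0,"gripper":4}]'
python3 -m inch '[{"dx":0,"dy":0,"dz":3,"wx":0,"wy":0,"wz":0,"gripper":4},{"dx":0,"dy":0,"dz":6,"wx":0,"wy":0,"wz":0,"gripper":4},{"dx":0,"dy":0,"dz":9,"wx":0,"wy":0,"wz":0,"gripper":4},{"dx":0,"dy":0,"dz":12,"wx":0,"wy":0,"wz":0,"gripper":4},{"dx":0,"dy":0,"dz":15,"wx":0,"wy":0,"wz":0,"gripper":4},{"dx":0,"dy":0,"dz":18,"wx":0,"wy":0,"wz":0,"gripper":4},{"dx":0,"dy":0,"dz":20,"wx":0,"wy":0,"wz":0,"gripper":4},{"dx":0,"dy":0,"dz":20,"wx":0,"wy":0,"wz":0,"gripper":4}]'
```

```text
t: 9.07
position: [0.5474, 0.2635, 0.1299]
orientation: [-179.9, 0.1, 81.6]
force: [0.5, 0.1, -0.8]
finger_gap: 0.0092
grip_force: 60.8
t: 9.73
position: [0.5479, 0.2636, 0.1107]
orientation: [-180.0, 0.0, 81.6]
force: [-0.9, -0.7, -2.6]
finger_gap: 0.0094
grip_force: 60.8
```

```bash
python3 -m inch '[{"dx":0,"dy":0.3,"dz":3,"wx":0,"wy":0,"wz":0,"gripper":4},{"dx":0,"dy":0.3,"dz":6,"wx":0,"wy":0,"wz":0,"gripper":4},{"dx":0,"dy":0.3,"dz":9,"wx":0,"wy":0,"wz":0,"gripper":4},{"dx":0,"dy":0.3,"dz":12,"wx":0,"wy":0,"wz":0,"gripper":4},{"dx":0,"dy":0.3,"dz":15,"wx":0,"wy":0,"wz":0,"gripper":4},{"dx":0,"dy":0.3,"dz":18,"wx":0,"wy":0,"wz":0,"gripper":4},{"dx":0,"dy":0.3,"dz":20,"wx":0,"wy":0,"wz":0,"gripper":4},{"dx":0,"dy":0.3,"dz":20,"wx":0,"wy":0,"wz":0,"gripper":4}]'
```

```text
t: 10.4
position: [0.5481, 0.2635, 0.0906]
orientation: [-180.0, 0.0, 81.6]
force: [0.2, -0.1, -1.8]
finger_gap: 0.0091
grip_force: 60.8
```

```bash
python3 -m inch '[{"dx":0,"dy":0,"dz":2,"wx":0,"wy":0,"wz":0,"gripper":4},{"dx":0,"dy":0,"dz":4,"wx":0,"wy":0,"wz":0,"gripper":4},{"dx":0,"dy":0,"dz":6,"wx":0,"wy":0,"wz":0,"gripper":4},{"dx":0,"dy":0,"dz":8,"wx":0,"wy":0,"wz":0,"gripper":4},{"dx":0,"dy":0,"dz":9,"wx":0,"wy":0,"wz":0,"gripper":4},{"dx":0,"dy":0,"dz":10,"wx":0,"wy":0,"wz":0,"gripper":4},{"dx":0,"dy":0,"dz":11,"wx":0,"wy":0,"wz":0,"gripper":4},{"dx":0,"dy":0,"dz":11,"wx":0,"wy":0,"wz":0,"gripper":4}]'
```

```text
t: 11.07
position: [0.5484, 0.2636, 0.0801]
orientation: [-180.0, 0.0, 81.6]
force: [0.2, 0.4, -1.6]
finger_gap: 0.0089
grip_force: 60.8
```

```bash
python3 -m inch '[{"dx":0,"dy":0,"dz":1,"wx":0,"wy":0,"wz":0,"gripper":4},{"dx":0,"dy":0,"dz":2,"wx":0,"wy":0,"wz":0,"gripper":4},{"dx":0,"dy":0,"dz":3,"wx":0,"wy":0,"wz":0,"gripper":4},{"dx":0,"dy":0,"dz":3.5,"wx":0,"wy":0,"wz":0,"gripper":4},{"dx":0,"dy":0,"dz":4,"wx":0,"wy":0,"wz":0,"gripper":4},{"dx":0,"dy":0,"dz":4.5,"wx":0,"wy":0,"wz":0,"gripper":4},{"dx":0,"dy":0,"dz":5,"wx":0,"wy":0,"wz":0,"gripper":4},{"dx":0,"dy":0,"dz":5,"wx":0,"wy":0,"wz":0,"gripper":4}]'
```

```text
t: 11.73
position: [0.5487, 0.2638, 0.0771]
orientation: [180.0, -0.0, 81.6]
force: [-4.0, -2.3, 10.6]
finger_gap: 0.0093
grip_force: 62.9
```

```bash
python3 -m inch '[{"dx":0,"dy":0,"dz":0.5,"wx":0,"wy":0,"wz":0,"gripper":4},{"dx":0,"dy":0,"dz":1,"wx":0,"wy":0,"wz":0,"gripper":4},{"dx":0,"dy":0,"dz":1,"wx":0,"wy":0,"wz":0,"gripper":4},{"dx":0,"dy":0,"dz":1,"wx":0,"wy":0,"wz":0,"gripper":4},{"dx":0,"dy":0,"dz":1,"wx":0,"wy":0,"wz":0,"gripper":4},{"dx":0,"dy":0,"dz":1,"wx":0,"wy":0,"wz":0,"gripper":4},{"dx":0,"dy":0,"dz":1,"wx":0,"wy":0,"wz":0,"gripper":4},{"dx":0,"dy":0,"dz":1,"wx":0,"wy":0,"wz":0,"gripper":4}]'
python3 - <<'E'
from h import *
for c in ('side','scene'): snap(c,c+'6.png')
y=np.radians(-8.4);ux=np.array([np.cos(y),np.sin(y)]);uy=np.array([-np.sin(y),np.cos(y)])
c=.5042*ux+.340*uy
def P(x,yy,z): return np.r_[c+x*ux+yy*uy,z]
for n in ('side','scene'):
    print(n,[np.round(proj(n,P(x,yy,z)),1).tolist()[0] for x,yy,z in ((-.005,.06,.112),(.005,.06,.112),(.005,-.06,.112),(-.005,-.06,.112),(0,.06,.060))])
a=cv2.imread('pics/side6.png')[290:400,250:350];b=cv2.imread('pics/scene6.png')[150:260,380:500]
a=cv2.resize(a,(400,440),interpolation=0);b=cv2.resize(b,(400,367),interpolation=0)
o=np.zeros((440,800,3),np.uint8);o[:,:400]=a;o[:367,400:]=b;cv2.imwrite('pics/c6.png',o)
E
```

```text
t: 12.4
position: [0.5488, 0.2638, 0.0771]
orientation: [180.0, -0.0, 81.6]
force: [-5.3, -4.0, 18.3]
finger_gap: 0.0095
grip_force: 63.8
side [[293.8, 362.6], [288.3, 360.6], [313.0, 301.8], [318.0, 303.4], [292.1, 374.2]]
scene [[468.6, 212.5], [467.7, 215.9], [419.0, 198.7], [420.2, 195.4], [461.4, 223.6]]
```

View pics/c6.png

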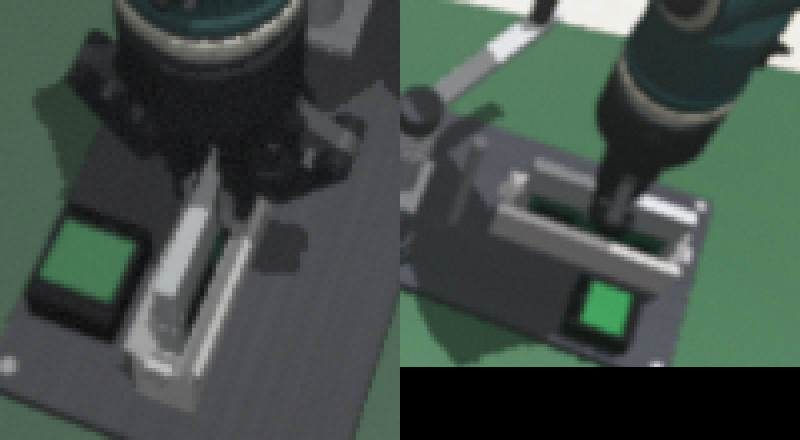

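The board's far top corner is at side pixels 288–294, row about 363. That matches the home prediction within a couple of pixels, and it stays rigid under 18 N. It is home, so I'll release.

```bash
python3 -m inch '[{"dx":0,"dy":0,"dz":-1.5,"wx":0,"wy":0,"wz":0,"gripper":4},{"dx":0,"dy":0,"dz":-2.5,"wx":0,"wy":0,"wz":0,"gripper":4},{"dx":0,"dy":0,"dz":-2.5,"wx":0,"wy":0,"wz":0,"gripper":12},{"dx":0,"dy":0,"dz":-2.5,"wx":0,"wy":0,"wz":0,"gripper":20},{"dx":0,"dy":0,"dz":-2.5,"wx":0,"wy":0,"wz":0,"gripper":35},{"dx":0,"dy":0,"dz":-2.5,"wx":0,"wy":0,"wz":0,"gripper":45},{"dx":0,"dy":0,"dz":-2.5,"wx":0,"wy":0,"wz":0,"gripper":45},{"dx":0,"dy":0,"dz":-2.5,"wx":0,"wy":0,"wz":0,"gripper":45}]' 30
python3 -m inch '[{"dx":0,"dy":0,"dz":-10,"wx":0,"wy":0,"wz":0,"gripper":45},{"dx":0,"dy":0,"dz":-25,"wx":0,"wy":0,"wz":0,"gripper":45},{"dx":0,"dy":0,"dz":-50,"wx":0,"wy":0,"wz":0,"gripper":45},{"dx":0,"dy":0,"dz":-80,"wx":0,"wy":0,"wz":0,"gripper":45},{"dx":0,"dy":0,"dz":-110,"wx":0,"wy":0,"wz":0,"gripper":45},{"dx":0,"dy":0,"dz":-140,"wx":0,"wy":0,"wz":0,"gripper":45},{"dx":0,"dy":0,"dz":-160,"wx":0,"wy":0,"wz":0,"gripper":45},{"dx":0,"dy":0,"dz":-170,"wx":0,"wy":0,"wz":0,"gripper":45}]'
python3 - <<'E'
from h import *
s=env.sense();p=np.array(s['position']);print(s['t'],p,s['orientation'])
cal=env.calibration('wrist')
im=snap('wrist','w7.png')
a=np.radians(s['orientation'][2]);tx=np.array([np.cos(a),np.sin(a)]);ty=np.array([np.sin(a),-np.cos(a)])
k=np.array([.4206,.1896]);print('to knob tool',((k-p[:2])@tx)*1e3,((k-p[:2])@ty)*1e3)
y=np.radians(-8.4);ux=np.array([np.cos(y),np.sin(y)]);uy=np.array([-np.sin(y),np.cos(y)])
hsv=cv2.cvtColor(im,cv2.COLOR_RGB2HSV);m=((hsv[...,1]<45)&(hsv[...,2]>150)).astype(np.uint8)
c=.5042*ux+.340*uy
print(np.round(proj('wrist',[np.r_[c+x*ux+yy*uy,.112] for x,yy in ((-.005,.06),(.005,.06),(.005,-.06),(-.005,-.06))],cal),1).tolist())
cv2.imwrite('pics/w7c.png',cv2.resize(cv2.cvtColor(im[40:330,200:430],cv2.COLOR_RGB2BGR),None,fx=2,fy=2,interpolation=0))
E
```

```text
t: 13.17
position: [0.5484, 0.2637, 0.0766]
orientation: [-180.0, 0.0, 81.6]
force: [-0.2, -0.0, 0.6]
finger_gap: 0.0449
grip_force: 0.0
t: 13.83
position: [0.5498, 0.2644, 0.2512]
orientation: [179.7, -0.2, 81.6]
force: [1.1, 0.1, 0.2]
finger_gap: 0.045
grip_force: 0.0
13.8333 [0.54979251 0.26442073 0.25117189] [179.71691306  -0.20488141  81.59442264]
to knob tool -92.90229230515283 -116.86749522245393
[[306.9, 121.3], [318.9, 121.3], [318.4, 253.2], [307.7, 253.2]]
```

View pics/w7c.png

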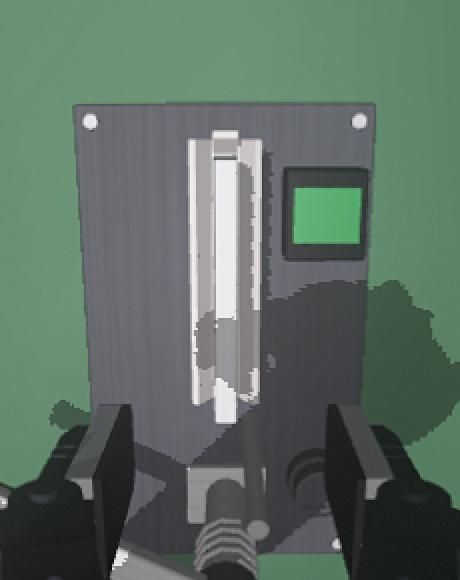

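The board's top edge spans rows 119–251 and columns 307–319 (expected 121–253), with the right scale, so it stands home and released. Next I go over the knob, turning the tool to line up with the arm.

```bash
python3 -m inch '[{"dx":-12,"dy":-15,"dz":0,"wx":0,"wy":0,"wz":-7,"gripper":50},{"dx":-25,"dy":-30,"dz":0,"wx":0,"wy":0,"wz":-14,"gripper":50},{"dx":-40,"dy":-50,"dz":0,"wx":0,"wy":0,"wz":-21,"gripper":50},{"dx":-55,"dy":-70,"dz":0,"wx":0,"wy":0,"wz":-28,"gripper":50},{"dx":-70,"dy":-90,"dz":0,"wx":0,"wy":0,"wz":-35,"gripper":50},{"dx":-85,"dy":-105,"dz":0,"wx":0,"wy":0,"wz":-42,"gripper":50},{"dx":-92,"dy":-115.6,"dz":0,"wx":0,"wy":0,"wz":-49,"gripper":50},{"dx":-92,"dy":-115.6,"dz":0,"wx":0,"wy":0,"wz":-56,"gripper":50}]'
python3 -m inch '[{"dx":0,"dy":0,"dz":0,"wx":0,"wy":0,"wz":-4,"gripper":50},{"dx":0,"dy":0,"dz":0,"wx":0,"wy":0,"wz":-7,"gripper":50},{"dx":0,"dy":0,"dz":5,"wx":0,"wy":0,"wz":-7,"gripper":50},{"dx":0,"dy":0,"dz":10,"wx":0,"wy":0,"wz":-7,"gripper":50},{"dx":0,"dy":0,"dz":10,"wx":0,"wy":0,"wz":-7,"gripper":50},{"dx":0,"dy":0,"dz":10,"wx":0,"wy":0,"wz":-7,"gripper":50},{"dx":0,"dy":0,"dz":10,"wx":0,"wy":0,"wz":-7,"gripper":50},{"dx":0,"dy":0,"dz":10,"wx":0,"wy":0,"wz":-7,"gripper":50}]'
python3 - <<'E'
from h import *
s=env.sense();p=np.array(s['position']);print(s['t'],p,s['orientation'])
cal=env.calibration('wrist'); np.save('cal_w8.npy',cal,allow_pickle=True)
im=snap('wrist','w8.png')
for t,z in (('knob',.158),('pivot',.116)):
    for d in env.spot_point(t,'wrist')[:2]: print(t,round(d['conf'],2),np.round(d['at'],1),np.round(atz('wrist',d['at'],z,cal),4))
print('pred',proj('wrist',[[.4206,.1896,.174],[.4206,.1896,.158]],cal))
cv2.imwrite('pics/w8c.png',cv2.resize(cv2.cvtColor(im[60:400,170:470],cv2.COLOR_RGB2BGR),None,fx=1.7,fy=1.7,interpolation=0))
E
```

```text
t: 14.55
position: [0.4177, 0.1878, 0.2456]
orientation: [-179.8, -0.0, 137.9]
force: [-1.1, 0.1, -0.2]
finger_gap: 0.0498
grip_force: 0.0
t: 15.22
position: [0.4207, 0.1897, 0.2367]
orientation: [-180.0, -0.0, 144.6]
force: [-0.3, 0.4, 0.2]
finger_gap: 0.0501
grip_force: 0.0
15.2167 [0.42067274 0.18967192 0.23669901] [-1.79993896e+02 -4.84520931e-03  1.44578872e+02]
knob 0.94 [312.6 211.7] [0.4209 0.1871 0.158 ]
pivot 0.68 [315.5 325.8] [0.5249 0.116  0.116 ]
pred [[315.31958696 216.58577828]
 [315.24717569 209.40714452]]
```

View pics/w8c.png

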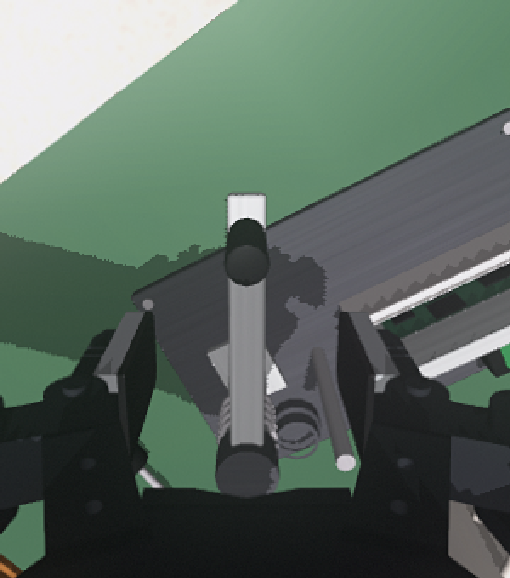

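The knob's top is at pixel (315,216), exactly where predicted, and the arm runs straight up the image centred between the fingers. I'll go down and grip it.

```bash
python3 -m inch '[{"dx":0,"dy":0,"dz":20,"wx":0,"wy":0,"wz":0,"gripper":50},{"dx":0,"dy":0,"dz":45,"wx":0,"wy":0,"wz":0,"gripper":50},{"dx":0,"dy":0,"dz":70,"wx":0,"wy":0,"wz":0,"gripper":50},{"dx":0,"dy":0,"dz":88,"wx":0,"wy":0,"wz":0,"gripper":50},{"dx":0,"dy":0,"dz":97,"wx":0,"wy":0,"wz":0,"gripper":50},{"dx":0,"dy":0,"dz":97,"wx":0,"wy":0,"wz":0,"gripper":45},{"dx":0,"dy":0,"dz":97,"wx":0,"wy":0,"wz":0,"gripper":30},{"dx":0,"dy":0,"dz":97,"wx":0,"wy":0,"wz":0,"gripper":14}]' 40
python3 -m inch '[{"dx":0,"dy":0,"dz":0,"wx":0,"wy":0,"wz":0,"gripper":14},{"dx":0,"dy":0,"dz":0,"wx":0,"wy":0,"wz":0,"gripper":14},{"dx":0,"dy":0,"dz":0,"wx":0,"wy":0,"wz":0,"gripper":14},{"dx":0,"dy":0,"dz":0,"wx":0,"wy":0,"wz":0,"gripper":14},{"dx":0,"dy":0,"dz":0,"wx":0,"wy":0,"wz":0,"gripper":14},{"dx":0,"dy":0,"dz":0,"wx":0,"wy":0,"wz":0,"gripper":14},{"dx":0,"dy":0,"dz":0,"wx":0,"wy":0,"wz":0,"gripper":14},{"dx":0,"dy":0,"dz":0,"wx":0,"wy":0,"wz":0,"gripper":14}]'
```

```text
t: 16.03
position: [0.4215, 0.19, 0.1409]
orientation: [179.9, 0.1, 144.6]
force: [-0.7, -0.1, 0.3]
finger_gap: 0.0221
grip_force: 0.0
t: 16.7
position: [0.4213, 0.1898, 0.141]
orientation: [179.9, 0.1, 144.6]
force: [-1.2, -1.4, 6.0]
finger_gap: 0.0165
grip_force: 39.2
```

```bash
python3 -m inch '[{"dx":-0.3,"dy":9.1,"dz":-1.5,"wx":0,"wy":0,"wz":4,"gripper":14},{"dx":-1.3,"dy":18.1,"dz":-1.5,"wx":0,"wy":0,"wz":8,"gripper":14},{"dx":-2.8,"dy":27,"dz":-1.5,"wx":0,"wy":0,"wz":12,"gripper":14},{"dx":-5,"dy":35.8,"dz":-1.5,"wx":0,"wy":0,"wz":16,"gripper":14},{"dx":-7.8,"dy":44.5,"dz":-1.5,"wx":0,"wy":0,"wz":20,"gripper":14},{"dx":-11.2,"dy":52.9,"dz":-1.5,"wx":0,"wy":0,"wz":24,"gripper":14},{"dx":-15.2,"dy":61,"dz":-1.5,"wx":0,"wy":0,"wz":28,"gripper":14},{"dx":-19.8,"dy":68.9,"dz":-1.5,"wx":0,"wy":0,"wz":32,"gripper":14}]'
```

```text
t: 17.37
position: [0.4762, 0.2339, 0.1411]
orientation: [-179.9, 0.0, 112.4]
force: [-2.1, -1.6, 0.3]
finger_gap: 0.0172
grip_force: 41.1
```

```bash
python3 -m inch '[{"dx":-0.3,"dy":9.1,"dz":0,"wx":0,"wy":0,"wz":4,"gripper":14},{"dx":-1.3,"dy":18.1,"dz":0,"wx":0,"wy":0,"wz":8,"gripper":14},{"dx":-2.8,"dy":27,"dz":0,"wx":0,"wy":0,"wz":12,"gripper":14},{"dx":-5,"dy":35.8,"dz":0,"wx":0,"wy":0,"wz":16,"gripper":14},{"dx":-7.8,"dy":44.5,"dz":0,"wx":0,"wy":0,"wz":20,"gripper":14},{"dx":-11.2,"dy":52.9,"dz":0,"wx":0,"wy":0,"wz":24,"gripper":14},{"dx":-14.2,"dy":59,"dz":0,"wx":0,"wy":0,"wz":27,"gripper":14},{"dx":-15.2,"dy":61,"dz":0,"wx":0,"wy":0,"wz":28,"gripper":14}]'
```

```text
t: 18.03
position: [0.5382, 0.2437, 0.1411]
orientation: [-179.9, 0.0, 84.5]
force: [-5.4, -1.7, 2.7]
finger_gap: 0.0168
grip_force: 41.3
```

```bash
python3 -m inch '[{"dx":0,"dy":1.5,"dz":0,"wx":0,"wy":0,"wz":0.7,"gripper":14},{"dx":0,"dy":3,"dz":0,"wx":0,"wy":0,"wz":1.4,"gripper":14},{"dx":-0.1,"dy":4.5,"dz":0,"wx":0,"wy":0,"wz":2.1,"gripper":14},{"dx":-0.1,"dy":5.5,"dz":0,"wx":0,"wy":0,"wz":2.5,"gripper":14},{"dx":-0.2,"dy":6.5,"dz":0,"wx":0,"wy":0,"wz":3,"gripper":14},{"dx":-0.2,"dy":7,"dz":0,"wx":0,"wy":0,"wz":3,"gripper":14},{"dx":-0.2,"dy":7.5,"dz":0,"wx":0,"wy":0,"wz":3,"gripper":14},{"dx":-0.2,"dy":7.5,"dz":0,"wx":0,"wy":0,"wz":3,"gripper":14}]'
```

```text
t: 18.7
position: [0.5455, 0.2428, 0.1411]
orientation: [-179.9, 0.0, 81.6]
force: [-6.0, -0.4, 1.4]
finger_gap: 0.0167
grip_force: 41.3
```

```bash
python3 -m inch '[{"dx":0,"dy":0.5,"dz":0,"wx":0,"wy":0,"wz":0,"gripper":14},{"dx":0,"dy":1,"dz":0,"wx":0,"wy":0,"wz":0,"gripper":14},{"dx":0,"dy":1.5,"dz":0,"wx":0,"wy":0,"wz":0,"gripper":14},{"dx":0,"dy":2,"dz":0,"wx":0,"wy":0,"wz":0,"gripper":14},{"dx":0,"dy":2,"dz":0,"wx":0,"wy":0,"wz":0,"gripper":14},{"dx":0,"dy":2,"dz":0,"wx":0,"wy":0,"wz":0,"gripper":14},{"dx":0,"dy":2,"dz":0,"wx":0,"wy":0,"wz":0,"gripper":14},{"dx":0,"dy":2,"dz":0,"wx":0,"wy":0,"wz":0,"gripper":14}]'
```

```text
t: 19.37
position: [0.5458, 0.2427, 0.1411]
orientation: [-179.7, 0.1, 81.6]
force: [-10.6, -0.1, 5.4]
finger_gap: 0.0167
grip_force: 41.8
```

```bash
python3 -m inch '[{"dx":0,"dy":0.5,"dz":0,"wx":0,"wy":0,"wz":0,"gripper":14},{"dx":0,"dy":1,"dz":0,"wx":0,"wy":0,"wz":0,"gripper":14},{"dx":0,"dy":1,"dz":0,"wx":0,"wy":0,"wz":0,"gripper":14},{"dx":0,"dy":1,"dz":0,"wx":0,"wy":0,"wz":0,"gripper":14},{"dx":0,"dy":1,"dz":0,"wx":0,"wy":0,"wz":0,"gripper":14},{"dx":0,"dy":1,"dz":0,"wx":0,"wy":0,"wz":0,"gripper":14},{"dx":0,"dy":1,"dz":0,"wx":0,"wy":0,"wz":0,"gripper":14},{"dx":0,"dy":1,"dz":0,"wx":0,"wy":0,"wz":0,"gripper":14}]'
python3 - <<'E'
from h import *
im=snap('side'); a=cv2.resize(im[130:400,190:430],None,fx=2.1,fy=2.1,interpolation=2)
cv2.imwrite('pics/s9.png',cv2.cvtColor(a,cv2.COLOR_RGB2BGR))
E
```

```text
t: 20.03
position: [0.546, 0.2428, 0.1411]
orientation: [-179.7, 0.1, 81.6]
force: [-12.6, -0.8, 6.4]
finger_gap: 0.0166
grip_force: 42.1
```

View pics/s9.png

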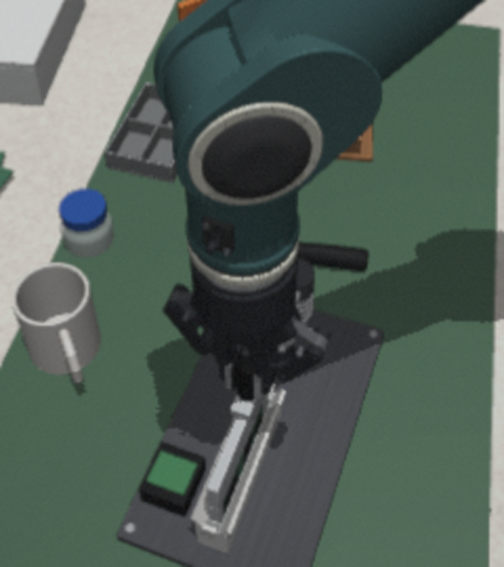

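The side view shows the board standing in the slot. The hold-down arm's end is over it at crop (243,408), and the gripper holds the knob against the stop. I'm handing the job in.

```bash
python3 -c "
from plant import env
print(env.job_done())"
```

```text
the job is handed in; nothing more can be done
None
```

I put the tall board fully home in the stand's slot and released it. I then swung the hold-down arm to its stop, where the gripper still holds it, and handed the job in at about 20 s; the short boards and everything else were left untouched, and no verdict was shown.

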